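# Clamp the lunch box in its holder with the cam lever

## Task

One of the two box holders on the worktop has a lidded lunch box standing in it. Slide that holder's stop along its rail until the box is held snugly between the stop and the end wall, then flip the ball-ended cam lever on that stop over towards the front and down as far as it goes, so that the stop is locked. Leave the other holder, the one with the label roll, as it is.

Things in the scene. Friction and masses are not known exactly. Their poses are not given: they have to be found in the camera images.
- knob (a point): Centre of the black ball (22 mm) on the cam lever of the holder with the lunch box: take hold here. 70 mm from the lever's pivot; about 140 mm above the worktop when up, 89 mm when fully down, with only worktop under it. Pinched by fingers closing along the rail it turns freely between them, so one hold serves to slide the stop and swing the lever. y axis: along the rail to the end wall.
- lever (a joint): Angle of that lever, rad. 0 = up, leaning 0.15 beyond the vertical to the holder's back: stop free. Grows as it swings to the front (-x of stop_face, the robot's side) and down to its limit 1.45 (16 degrees above level): stop locked, no longer slides. Starts at 0 to 0.25, stays where left, takes about 2 to 6 N at the ball, stiffer over the last 0.3, where the cam bites; may spring back 0.1.
- stop (a joint): Travel of that holder's stop, m: 0 = farthest from the end wall, grows towards it, limit 0.085. Takes about 3 N to slide while free, stays where left. Gap from stop to end wall = 0.138 minus this value; the box is 0.069 wide, so held snugly it reads about 0.069. Starts at 0 to 0.03.
- stop_face (a point): Middle of that stop's steel push plate (12 x 115 mm, top 52 mm above the worktop), on its pushing face, 32 mm above the worktop. y runs along the rail to the end wall, x to the holder's back, z up. In this frame the lever's level pivot, parallel to y, is at x -57.5, y -28, z +38 mm. Lever: 9 mm steel rod in a fork.
- box_mid (a point): Centre, half-way up, of the loose lidded lunch box (pale lid, 69 x 103 x 48 mm, its 69 mm width, box x axis, along the rail). It stands on the holder's white board (150 x 210 x 8 mm, rail along its front edge), top 56 mm above the worktop, 1 to 4 mm short of the steel end wall (top 52 mm above the worktop), in front of the back fence.
- spare_knob (a point): The same black ball on the lever of the other, identical holder, which has a label roll (60 mm across, 30 mm high) standing in it instead of a box. That holder's stop and lever are to stay as they are. Which holder stands left and which right varies.

How it is judged:
At the end, for the whole second after the job is handed in: Box holder's lever within 0.3 rad of its down limit; stop up against the box (at most 12 mm slack between stop, box and end wall); box upright on the board, within 30 mm of the middle of the stop's face; other holder's lever ball within 30 mm of where it was (value of joint lever above 1.15 rad and value of joint stop above 0.057 m and y of box_mid in the frame of stop_face between 0.025 and 0.048 m and x of box_mid in the frame of stop_face between -0.03 and 0.03 m and angle between box_mid's own z axis and vertical below 0.17 rad and distance of spare_knob from where it was at the start of the episode below 0.03 m); the robot touches nothing.
It fails at once if the other holder's stop or lever is moved by more than 30 mm at the ball (distance of spare_knob from where it was at the start of the episode above 0.03 m).
It also fails if it takes over 34 s, if anything falls off the work surface, if the arm or the gripper's body presses on something with over 40 N, if the wrist force passes 120 N, or if a joint passes its speed limit or range.

## Robot

A 6-joint arm with a two-finger parallel gripper is mounted at the origin on a cart in front of the work surface, level with it; the furniture and walls round the work are solid. World frame = base frame: x ahead of the robot, y to its left, z up, the work surface at z = 0. Lengths are in m, angles in rad, forces in N, time in s.
With the tool pointing down it reaches from about 0.4 to 0.825 m from the base axis. Payload 7 kg.
Tool frame: the origin (TCP) lies on the centre line of the jaws, within the pads' length; the fingertips stand tip_reach ahead of it and the grasp point (between the pads) is the TCP (tip_reach is the distance from the TCP to the fingertips, in m); z points along the fingers, y is the line along which they close (so a half turn about z gives the same grasp; the last joint's range is limited). The gripper opens to 88 mm and grips with 3 to 60 N. Pads are 19 mm wide; open, the fingers measure 130 mm over their backs; the gripper's body (78 mm by 193 mm) begins 47 mm behind the grasp point.
Start: joints at [-0.929, 0.359, 0.012, 0, -1.224, -0.288], TCP at [0.234, -0.633, 0.246] pointing down, gripper open.
Joint ranges: [-3.07, 3.07], [-1.43, 2.12], [-1.02, 1.25], [-3.03, 1.67], [-3.05, -0], [-3.03, 3.03]. Speed limits (rad/s): [2.39, 2.39, 3.01, 3.14, 3.14, 3.14].

## Interface

Orientations are given as [roll, pitch, yaw] about the fixed x, y, z axes, in that order (R = Rz(yaw) Ry(pitch) Rx(roll)).
In Python, from station import get_state, grab_frame, calibration, job_done, find_in, mark_of, tip_reach gives the robot as it stands.
- The arm moves only by the shell command python3 -m handwheel 'ROWS' [OPENING] [FORCE]. ROWS is JSON, a list of rows, each an object with "delta_pos": the shift along the world's x, y, z in units of 30 mm (1.0 is 30 mm), a list of three; "dr": the turn, a rotation vector about the world's x, y, z in degrees, a list of three. In form: [{"delta_pos": [tx, ty, tz], "dr": [rx, ry, rz]}, ...]. A call has 1 to 10 rows; each row shifts and turns the commanded pose from where the row before left it; what a row does not reach is not made up. A row lasts 1/10 s, in which the tool goes at most 50 mm and 8.59 degrees, less where a joint would pass 70% of its speed; a pose out of reach is approached as far as the arm can. A call is refused whole if a number of a shift passes 1 or a number of a turn 8.59, either way. A call with a gripper value outside its range is refused whole. OPENING is the closure, from -1 (fully open) to 1 (shut), set as the call begins (- or left out, the last holds). The fingers move at their own pace and stop on an object; FORCE is the grip in N (left out, the last holds). Time passes only in rows, so rows that do not move let the fingers close. It gives the time, the measured TCP pose, the force, the opening and the grip force at its end, in the units of the state.
- get_state(): the state, without advancing time (a new reading comes with each control period).
- grab_frame(name): name is "scene" or "top"; returns the picture (384x512x3 uint8, red, green, blue); there is no depth.
- calibration(name): a dict with "fx", "fy", "cx", "cy" (pixels), "extrinsics" (4x4, takes a point from world to camera coordinates). Camera axes: x right, y down, z forward; pixel columns grow to the right and rows downward; lengths in m; the calibration is good to about 2 mm. A picture is of the moment at which its call begins. calibration takes no time and is no camera call.
- job_done(): hands the job in; it is judged then, once.
Trained networks look in the newest picture that a camera, given by its name, has taken for a name from the list of things; names that differ only in an ending like _2 or _b are one class to them, and where a whole thing is asked for, a point or a joint stands for the part that bears it (a point fixed in the world has none). Each returns a list of dicts, best first, with "conf" (0 to 1); they miss things now and then, are a little off and sometimes report something else, mostly with a low value. They report only what shows in the picture. A call takes as long as a camera call.
- find_in(camera, query): "location" ([column, row] in pixels, amid what is visible of it).
- mark_of(camera, query): "location" ([column, row] in pixels: a listed point, or the origin of a listed thing).
The state is a dict: "t": time; "q": joint angles; "qd": joint speeds; "joint_efforts": joint torques, N m; "eef_pos": TCP position; "ee_rot": TCP orientation; "force": force on the tool from outside, world axes, zero at the start; "moment": the same for the moment, N m; "width": finger opening in m; "gripper_force": force on a finger pad.
Only numpy, scipy, OpenCV 4.12 (cv2) and the standard library are available. Lean on these libraries where they do the work, as an engineer would, in place of code of your own. Each camera call takes 0.05 s, during which the arm holds its last target. There are 200 camera calls.

## Working session

There is one attempt and no reset: what is moved stays moved. The work goes in short steps, Python scripts to look and compute and a shell command to move; the robot and the scene stay as the last step left them, time stands still between calls to the robot, and variables do not carry over. Pictures are saved under pics/ and viewed, at most 10 in all, crops included, and the job is handed in when it is done.

```bash
mkdir -p pics
cat > h.py <<'E'
from station import *
import numpy as np, cv2
from scipy.optimize import least_squares
def proj(c,p):
    K=calibration(c);E=np.array(K["extrinsics"]);q=E[:3,:3]@np.array(p)+E[:3,3]
    return np.array([K["fx"]*q[0]/q[2]+K["cx"],K["fy"]*q[1]/q[2]+K["cy"]])
def tri(a,b):
    r=least_squares(lambda p:np.r_[proj("scene",p)-a,proj("top",p)-b],[.6,0,.1]);return r.x,np.abs(r.fun).max()
def atz(c,uv,z):
    r=least_squares(lambda p:proj(c,[p[0],p[1],z])-uv,[.6,0]);return r.x
E
python3 - <<'E'
from h import *
s=get_state();print(s["t"],s["eef_pos"],s["ee_rot"],s["width"],tip_reach)
for c in("scene","top"):
    cv2.imwrite(f"pics/{c}0.png",grab_frame(c)[:,:,::-1])
    for n in("knob","stop_face","box_mid","spare_knob"):
        print(c,n,[(np.round(d["location"],1),round(d["conf"],2)) for d in mark_of(c,n)][:3])
E
```

```text
0.0 [ 0.23365036 -0.63277575  0.24461019] [ 3.13989336e+00 -1.90189362e-04 -2.78794302e+00] 0.08756095591620518 0.019
scene knob [(array([293.9, 146. ]), 0.62)]
scene stop_face [(array([269.1, 180.1]), 0.64)]
scene box_mid [(array([258.1, 197. ]), 0.57)]
scene spare_knob [(array([232.7, 206.1]), 0.64)]
top knob [(array([356. , 197.6]), 0.72)]
top stop_face [(array([329.3, 183.4]), 0.85)]
top box_mid [(array([300. , 182.5]), 0.92)]
top spare_knob [(array([213.7, 182.8]), 0.47)]
```

View pics/scene0.png

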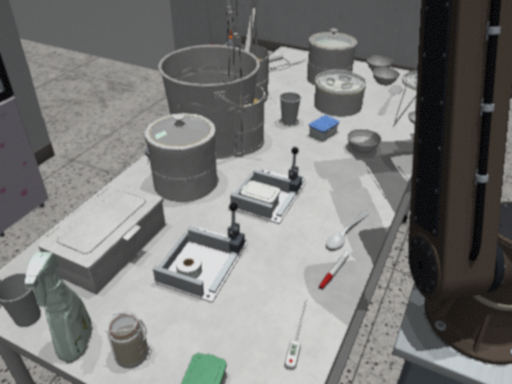

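View pics/top0.png

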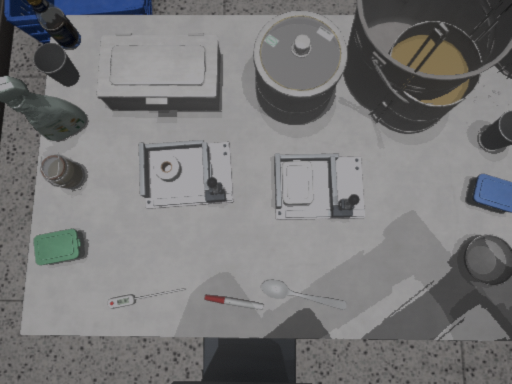

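The scene picture shows the box holder farther back, with its knob near (294,149). In the top picture that holder is on the right, with its knob near (354,200) and end wall near (278,180). The roll holder is on the left.

Run:
```python
from h import *
K,e=tri([293.9,148],[354.5,199]);print("knob",K,e)
K,e=tri([293.9,146],[356,197.6]);print("knob",K,e)
S,e=tri([269.1,180.1],[329.3,183.4]);print("face",S,e, atz("top",[329.3,183.4],.032))
B,e=tri([258.1,197],[300,182.5]);print("box",B,e,atz("top",[300,182.5],.032))
print("spare",tri([232.7,206.1],[213.7,182.8]))
for n,uv in dict(bl=(276,154),br=(361,156),fr=(364,218),fl=(275,219)).items(): print(n,atz("top",uv,.008))
cv2.imwrite("pics/crop.png",cv2.resize(grab_frame("top")[140:230,260:380],None,fx=6,fy=6,interpolation=cv2.INTER_CUBIC)[:,:,::-1])
```

```text
knob [ 0.54790214 -0.23141987  0.14762815] 0.9376579971371939
knob [ 0.54971424 -0.23348632  0.15257879] 0.733130763706356
face [ 0.60271558 -0.19889234  0.03881386] 1.7619039175962143 [ 0.6008275  -0.20099942]
box [ 0.60701367 -0.13310365  0.02131598] 1.2469484764437766 [ 0.60250318 -0.13281944]
spare (array([0.58174575, 0.05743914, 0.13786057]), np.float64(0.9527037977982218))
bl [ 0.67718669 -0.07775014]
br [ 0.67338413 -0.28293207]
fr [ 0.52312759 -0.2846552 ]
fl [ 0.51908577 -0.0754187 ]
```

View pics/crop.png

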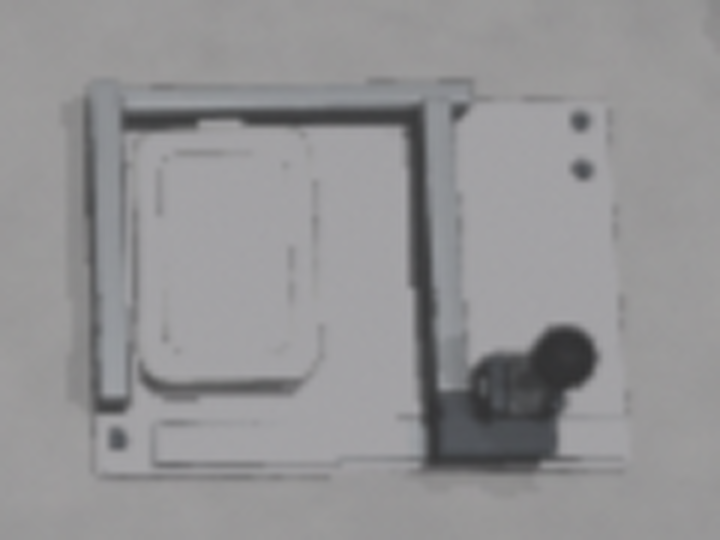

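The crop confirms it: the box stands about 2 mm from the left wall, the stop is to its right, and the ball is at about (354,199.5). The holder's yaw is about 0. I'll move above the ball.

```bash
python3 -m handwheel '[{"delta_pos":[0.7,0.9,-0.05],"dr":[0,0,-1.4]},{"delta_pos":[0.7,0.9,-0.05],"dr":[0,0,-1.4]},{"delta_pos":[0.7,0.9,-0.05],"dr":[0,0,-1.4]},{"delta_pos":[0.7,0.9,-0.05],"dr":[0,0,-1.4]},{"delta_pos":[0.7,0.9,-0.05],"dr":[0,0,-1.4]},{"delta_pos":[0.7,0.9,-0.05],"dr":[0,0,-1.4]},{"delta_pos":[0.7,0.9,-0.05],"dr":[0,0,-1.4]},{"delta_pos":[0.7,0.9,-0.05],"dr":[0,0,-1.4]},{"delta_pos":[0.7,0.9,-0.05],"dr":[0,0,-1.4]},{"delta_pos":[0.7,0.9,-0.05],"dr":[0,0,-1.4]}]' -1 20
python3 -m handwheel '[{"delta_pos":[0.7,0.9,-0.05],"dr":[0,0,-1.4]},{"delta_pos":[0.7,0.9,-0.05],"dr":[0,0,-1.4]},{"delta_pos":[0.7,0.9,-0.05],"dr":[0,0,-1.4]},{"delta_pos":[0.7,0.9,-0.05],"dr":[0,0,-1.4]},{"delta_pos":[0.5,0.7,-0.05],"dr":[0,0,-0.6]},{"delta_pos":[0,0,0],"dr":[0,0,0]},{"delta_pos":[0,0,0],"dr":[0,0,0]}]'
python3 - <<'E'
from h import *
for uv in ([354.2,199.5],[356,197.6],[354.8,199]): print(atz("top",uv,.138))
im=grab_frame("scene");s=get_state();print(s["t"],s["eef_pos"],s["ee_rot"],s["force"],proj("scene",s["eef_pos"]))
cv2.imwrite("pics/s1.png",cv2.resize(im[80:230,210:340],None,fx=4,fy=4,interpolation=cv2.INTER_CUBIC)[:,:,::-1])
E
```

```text
t: 1.55
eef_pos: [0.4446, -0.362, 0.2308]
ee_rot: [-3.141, 0.001, -3.033]
force: [0.6, -0.1, -0.8]
width: 0.0877
gripper_force: 0.0
t: 2.25
eef_pos: [0.543, -0.2337, 0.223]
ee_rot: [3.142, -0.0, -3.139]
force: [-0.4, -0.7, -0.8]
width: 0.0874
gripper_force: 0.0
[ 0.5469913  -0.23336541]
[ 0.55097206 -0.23718432]
[ 0.5480402  -0.23462867]
2.3 [ 0.54270704 -0.23417753  0.22307721] [-3.14156299e+00 -1.29514937e-04 -3.13974463e+00] [ 0.03801395 -0.20721645  0.64063578] [298.68407414 124.30099568]
```

View pics/s1.png

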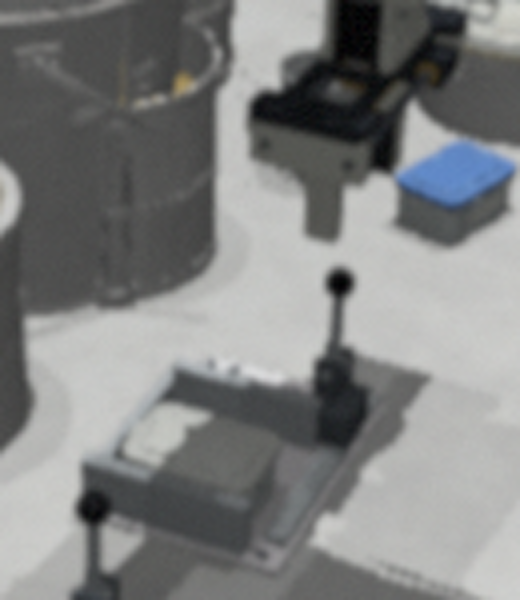

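The ball shows at scene pixel (295,150.8), under the open gripper, and the top view puts it at x 0.547, y -0.233, z about 0.138. I'll lower over it and close gently.

```bash
python3 -m handwheel '[{"delta_pos":[0.15,0,-0.7],"dr":[0,0,0]},{"delta_pos":[0,0,-0.7],"dr":[0,0,0]},{"delta_pos":[0,0,-0.7],"dr":[0,0,0]},{"delta_pos":[0,0,-0.7],"dr":[0,0,0]},{"delta_pos":[0,0,0],"dr":[0,0,0]}]' -1 20
python3 -m handwheel '[{"delta_pos":[0,0,0],"dr":[0,0,0]},{"delta_pos":[0,0,0],"dr":[0,0,0]},{"delta_pos":[0,0,0],"dr":[0,0,0]},{"delta_pos":[0,0,0],"dr":[0,0,0]},{"delta_pos":[0,0,0],"dr":[0,0,0]},{"delta_pos":[0,0,0],"dr":[0,0,0]},{"delta_pos":[0,0,0],"dr":[0,0,0]},{"delta_pos":[0,0,0],"dr":[0,0,0]}]' 1 20
python3 - <<'E'
from h import *
im=grab_frame("scene");s=get_state();print(s["t"],s["eef_pos"],s["ee_rot"],s["force"],s["width"])
cv2.imwrite("pics/s2.png",cv2.resize(im[80:230,210:340],None,fx=4,fy=4,interpolation=cv2.INTER_CUBIC)[:,:,::-1])
E
```

```text
t: 2.8
eef_pos: [0.5449, -0.2347, 0.1365]
ee_rot: [3.141, -0.005, 3.141]
force: [0.3, 1.1, -0.9]
width: 0.0873
gripper_force: 0.0
t: 3.6
eef_pos: [0.5474, -0.2342, 0.1391]
ee_rot: [-3.142, -0.0, -3.14]
force: [-0.5, 0.2, 0.7]
width: 0.0293
gripper_force: 0.0
3.65 [ 0.54734961 -0.23397415  0.13901388] [ 3.14129527e+00  2.09764706e-05 -3.14038243e+00] [-0.16246536  2.59867366  0.72409947] 0.02531242349570592
```

View pics/s2.png

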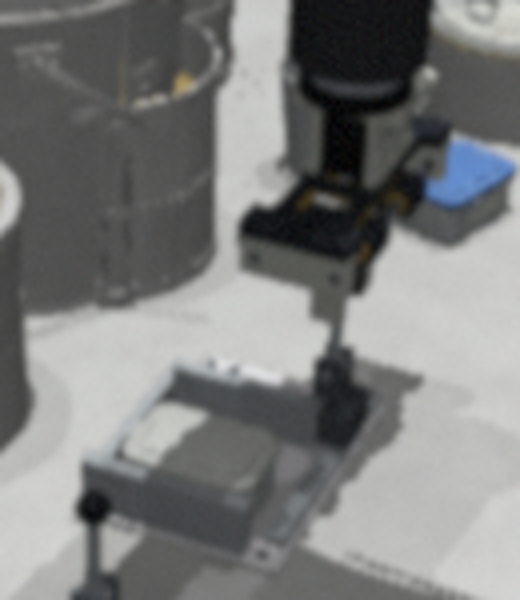

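The fingers surround the ball but haven't finished closing. I'll settle, then slide toward the wall (+y).

```bash
python3 -m handwheel '[{"delta_pos":[0,0,0],"dr":[0,0,0]},{"delta_pos":[0,0,0],"dr":[0,0,0]},{"delta_pos":[0,0,0],"dr":[0,0,0]},{"delta_pos":[0,0,0],"dr":[0,0,0]}]' 1 20
python3 -m handwheel '[{"delta_pos":[0,0.15,0],"dr":[0,0,0]},{"delta_pos":[0,0.15,0],"dr":[0,0,0]},{"delta_pos":[0,0.15,0],"dr":[0,0,0]},{"delta_pos":[0,0.15,0],"dr":[0,0,0]},{"delta_pos":[0,0,0],"dr":[0,0,0]}]'
python3 -m handwheel '[{"delta_pos":[0,0.1,0],"dr":[0,0,0]},{"delta_pos":[0,0.1,0],"dr":[0,0,0]},{"delta_pos":[0,0.1,0],"dr":[0,0,0]},{"delta_pos":[0,0,0],"dr":[0,0,0]}]'
python3 - <<'E'
from h import *
im=grab_frame("top");s=get_state();print(s["t"],s["eef_pos"],s["ee_rot"],s["force"],s["moment"],s["width"])
cv2.imwrite("pics/t3.png",cv2.resize(im[140:230,260:380],None,fx=6,fy=6,interpolation=cv2.INTER_CUBIC)[:,:,::-1])
E
```

```text
t: 4.05
eef_pos: [0.5474, -0.234, 0.139]
ee_rot: [3.141, 0.0, -3.14]
force: [0.3, 2.2, 0.9]
width: 0.0204
gripper_force: 20.0
t: 4.55
eef_pos: [0.547, -0.2155, 0.139]
ee_rot: [3.141, -0.001, -3.14]
force: [-1.8, 0.1, 0.9]
width: 0.0208
gripper_force: 20.0
t: 4.95
eef_pos: [0.5472, -0.2068, 0.139]
ee_rot: [3.141, -0.0, -3.14]
force: [-2.4, -0.3, 0.7]
width: 0.0204
gripper_force: 20.0
5.0 [ 0.54723125 -0.20679967  0.13901952] [ 3.14122286e+00 -1.63151126e-04 -3.14018049e+00] [-2.04453171  1.06900688  1.27079038] [ 0.02596646  0.78471328 -0.0339583 ] 0.020493796561451286
```

View pics/t3.png

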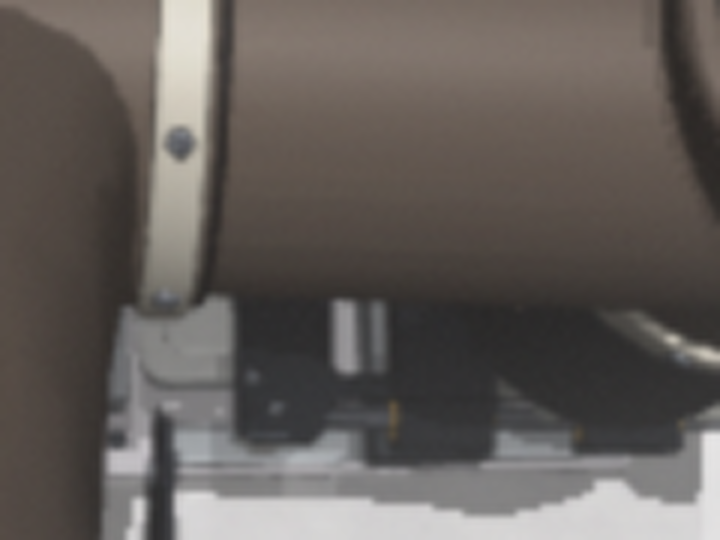

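The arm hides the top view here, so I'll go on by force.

```bash
python3 -m handwheel '[{"delta_pos":[0,0.1,0],"dr":[0,0,0]},{"delta_pos":[0,0.1,0],"dr":[0,0,0]},{"delta_pos":[0,0,0],"dr":[0,0,0]}]'
python3 -m handwheel '[{"delta_pos":[0,0.1,0],"dr":[0,0,0]},{"delta_pos":[0,0,0],"dr":[0,0,0]}]'
python3 - <<'E'
from h import *
im=grab_frame("scene");s=get_state();print(s["t"],s["eef_pos"],s["force"],s["moment"],s["width"])
cv2.imwrite("pics/s4.png",cv2.resize(im[120:230,220:320],None,fx=5,fy=5,interpolation=cv2.INTER_CUBIC)[:,:,::-1])
E
```

```text
t: 5.3
eef_pos: [0.5473, -0.2008, 0.139]
ee_rot: [3.141, -0.0, -3.14]
force: [-2.3, -0.7, 1.2]
width: 0.0201
gripper_force: 20.0
t: 5.5
eef_pos: [0.5473, -0.1978, 0.139]
ee_rot: [3.141, -0.0, -3.14]
force: [-2.1, 0.3, 1.4]
width: 0.0206
gripper_force: 20.0
5.55 [ 0.54733908 -0.19787826  0.13903662] [-3.12785209 -0.7580879   1.26507029] [-0.15601333  0.77518614  0.00089094] 0.02014903125328734
```

View pics/s4.png

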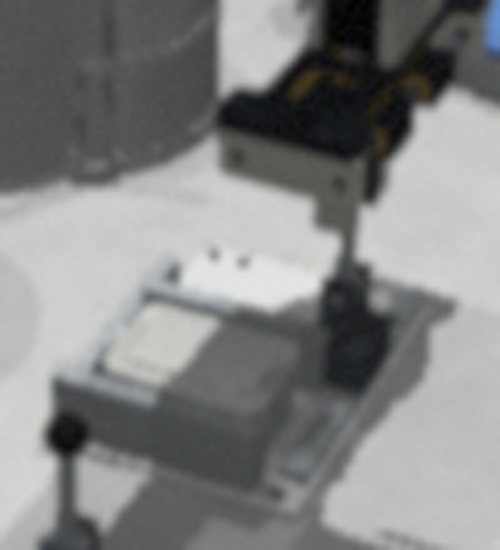

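The stop's face is now close to the box's side, and there is no contact force yet. I'll keep creeping.

```bash
for i in 1; do :; done; python3 -m handwheel '[{"delta_pos":[0,0.07,0],"dr":[0,0,0]},{"delta_pos":[0,0,0],"dr":[0,0,0]}]'|sed -n '2p;4p'
python3 -m handwheel '[{"delta_pos":[0,0.07,0],"dr":[0,0,0]},{"delta_pos":[0,0,0],"dr":[0,0,0]}]'|sed -n '2p;4p'
python3 -m handwheel '[{"delta_pos":[0,0.07,0],"dr":[0,0,0]},{"delta_pos":[0,0,0],"dr":[0,0,0]}]'|sed -n '2p;4p'
```

```text
eef_pos: [0.5473, -0.1959, 0.139]
force: [-2.3, -1.0, 1.5]
eef_pos: [0.5473, -0.1938, 0.139]
force: [-2.4, -2.0, 0.7]
eef_pos: [0.5473, -0.1917, 0.139]
force: [-3.0, -1.7, -0.0]
```

```bash
python3 -m handwheel '[{"delta_pos":[0,0.07,0],"dr":[0,0,0]},{"delta_pos":[0,0,0],"dr":[0,0,0]}]'|sed -n '2p;4p'
python3 -m handwheel '[{"delta_pos":[0,0.07,0],"dr":[0,0,0]},{"delta_pos":[0,0,0],"dr":[0,0,0]}]'|sed -n '2p;4p'
python3 - <<'E'
from h import *
im=grab_frame("scene");s=get_state();print(s["t"],s["eef_pos"],s["force"],s["moment"],s["width"])
for n in("box_mid","stop_face"):print(n,mark_of("scene",n)[:2],mark_of("top",n)[:2])
cv2.imwrite("pics/s5.png",cv2.resize(im[120:230,220:320],None,fx=5,fy=5,interpolation=cv2.INTER_CUBIC)[:,:,::-1])
E
```

```text
eef_pos: [0.5473, -0.1895, 0.139]
force: [-2.3, -1.4, 1.1]
eef_pos: [0.5473, -0.1874, 0.139]
force: [-1.6, -1.7, 0.3]
6.6 [ 0.54728804 -0.18744892  0.13901932] [-1.33248979 -2.22871418  0.84197011] [-0.44341534  0.7701782   0.02423897] 0.0202054560265673
box_mid [{'location': [257.9, 194.0], 'conf': 0.85}] [{'location': [302.1, 182.5], 'conf': 0.46}]
stop_face [{'location': [265.0, 191.2], 'conf': 0.59}] [{'location': [318.8, 180.3], 'conf': 0.66}, {'location': [299.9, 181.4], 'conf': 0.61}]
```

View pics/s5.png

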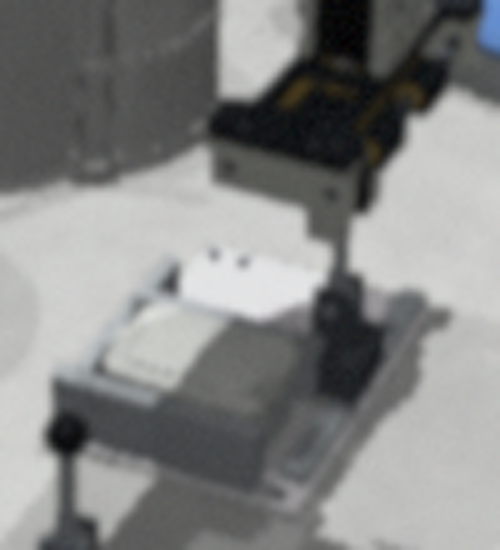

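The stop's face is nearly at the box's edge and the force is still low. I'll keep pushing until there is a clear rise.

```bash
python3 -m handwheel '[{"delta_pos":[0,0.07,0],"dr":[0,0,0]},{"delta_pos":[0,0,0],"dr":[0,0,0]}]'|sed -n '2p;4p'
python3 -m handwheel '[{"delta_pos":[0,0.07,0],"dr":[0,0,0]},{"delta_pos":[0,0,0],"dr":[0,0,0]}]'|sed -n '2p;4p'
python3 -m handwheel '[{"delta_pos":[0,0.07,0],"dr":[0,0,0]},{"delta_pos":[0,0,0],"dr":[0,0,0]}]'|sed -n '2p;4p'
```

```text
eef_pos: [0.5473, -0.1856, 0.139]
force: [-2.1, -2.5, -0.2]
eef_pos: [0.5473, -0.1838, 0.1391]
force: [-1.9, -5.5, 0.6]
eef_pos: [0.5472, -0.1833, 0.1391]
force: [-0.6, -15.2, -3.5]
```

Contact at y of about -0.183 with 15 N, so the box is held against the wall. Next is the first part of the lever arc (pivot near x 0.545, z 0.070).

```bash
python3 -m handwheel '[{"delta_pos":[-0.30,0,-0.01],"dr":[0,0,0]},{"delta_pos":[-0.30,0,-0.05],"dr":[0,0,0]},{"delta_pos":[-0.29,0,-0.09],"dr":[0,0,0]},{"delta_pos":[-0.27,0,-0.12],"dr":[0,0,0]},{"delta_pos":[0,0,0],"dr":[0,0,0]}]' 1 25
```

```text
t: 7.9
eef_pos: [0.5137, -0.1839, 0.1321]
ee_rot: [-3.138, 0.004, -3.14]
force: [1.1, -19.2, -2.1]
width: 0.0207
gripper_force: 25.0
```

```bash
python3 -m handwheel '[{"delta_pos":[-0.26,0,-0.16],"dr":[0,0,0]},{"delta_pos":[-0.23,0,-0.19],"dr":[0,0,0]},{"delta_pos":[-0.21,0,-0.22],"dr":[0,0,0]},{"delta_pos":[0,0,0],"dr":[0,0,0]}]'
python3 -m handwheel '[{"delta_pos":[-0.18,0,-0.25],"dr":[0,0,0]},{"delta_pos":[-0.14,0,-0.27],"dr":[0,0,0]},{"delta_pos":[-0.11,0,-0.28],"dr":[0,0,0]},{"delta_pos":[0,0,0],"dr":[0,0,0]}]'
python3 - <<'E'
from h import *
im=grab_frame("scene");s=get_state();print(s["t"],s["eef_pos"],s["force"],s["moment"],s["width"])
cv2.imwrite("pics/s6.png",cv2.resize(im[120:230,220:320],None,fx=5,fy=5,interpolation=cv2.INTER_CUBIC)[:,:,::-1])
E
```

```text
t: 8.3
eef_pos: [0.4921, -0.1843, 0.1149]
ee_rot: [-3.137, 0.002, -3.14]
force: [0.8, -22.9, -0.7]
width: 0.0204
gripper_force: 25.0
t: 8.7
eef_pos: [0.4787, -0.1845, 0.0904]
ee_rot: [-3.138, 0.0, -3.14]
force: [-1.2, -25.9, 0.1]
width: 0.02
gripper_force: 25.0
8.75 [ 0.47877886 -0.18443375  0.0905478 ] [ -1.88299242 -24.43137345   0.29638952] [-9.08373874  0.56408532 -0.08792191] 0.020146705083250695
```

View pics/s6.png

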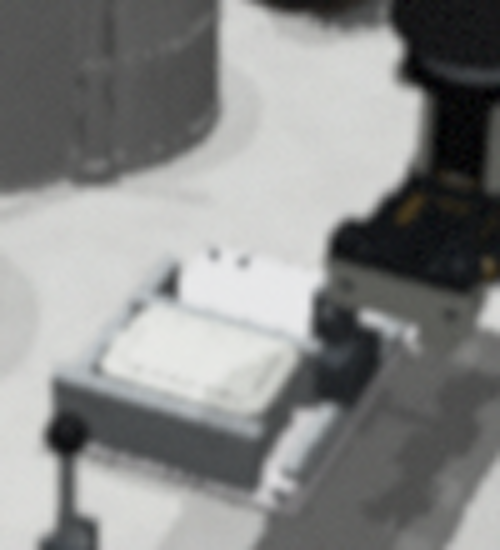

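The lever has followed forward and the box sits flat between the stop and the wall. I'll press further down to the limit.

```bash
python3 -m handwheel '[{"delta_pos":[-0.05,0,-0.15],"dr":[0,0,0]},{"delta_pos":[0,0,-0.1],"dr":[0,0,0]},{"delta_pos":[0,0,0],"dr":[0,0,0]}]'
python3 -m handwheel '[{"delta_pos":[0,0,-0.1],"dr":[0,0,0]},{"delta_pos":[0,0,0],"dr":[0,0,0]}]'
```

```text
t: 9.05
eef_pos: [0.4769, -0.1845, 0.0836]
ee_rot: [-3.137, -0.001, -3.14]
force: [-5.5, -24.9, 7.7]
width: 0.0203
gripper_force: 25.0
t: 9.25
eef_pos: [0.4771, -0.1846, 0.0814]
ee_rot: [-3.137, 0.0, -3.139]
force: [-7.6, -24.3, 15.7]
width: 0.0204
gripper_force: 25.0
```

The force rise shows the lever is at its limit. I'll release, lift away and check.

```bash
python3 -m handwheel '[{"delta_pos":[0,-0.1,0],"dr":[0,0,0]},{"delta_pos":[0,0,0],"dr":[0,0,0]},{"delta_pos":[0,0,0],"dr":[0,0,0]},{"delta_pos":[0,0,0],"dr":[0,0,0]},{"delta_pos":[0,0,0],"dr":[0,0,0]},{"delta_pos":[0,0,0],"dr":[0,0,0]},{"delta_pos":[0,0,0],"dr":[0,0,0]}]' -1
python3 -m handwheel '[{"delta_pos":[0,0,0.5],"dr":[0,0,0]},{"delta_pos":[0,0,0.8],"dr":[0,0,0]},{"delta_pos":[0,0,0.8],"dr":[0,0,0]},{"delta_pos":[0,0,0.8],"dr":[0,0,0]},{"delta_pos":[-0.1,-0.8,0.6],"dr":[0,0,0]},{"delta_pos":[-0.1,-0.8,0.6],"dr":[0,0,0]},{"delta_pos":[-0.1,-0.9,0.3],"dr":[0,0,0]},{"delta_pos":[-0.1,-0.9,0],"dr":[0,0,0]},{"delta_pos":[-0.1,-0.9,0],"dr":[0,0,0]},{"delta_pos":[-0.1,-0.9,0],"dr":[0,0,0]}]'
python3 -m handwheel '[{"delta_pos":[0,-0.9,0],"dr":[0,0,0]},{"delta_pos":[0,-0.9,0],"dr":[0,0,0]},{"delta_pos":[0,-0.9,0],"dr":[0,0,0]},{"delta_pos":[0,-0.9,0],"dr":[0,0,0]},{"delta_pos":[0,-0.5,0],"dr":[0,0,0]},{"delta_pos":[0,0,0],"dr":[0,0,0]}]'
python3 - <<'E'
from h import *
a=grab_frame("top");b=grab_frame("scene")
for n in("knob","stop_face","box_mid","spare_knob"):
    print(n,[[(d["location"],round(d["conf"],2)) for d in mark_of(c,n)][:1] for c in("scene","top")])
r=lambda i:cv2.resize(i,(480,440),interpolation=cv2.INTER_CUBIC)
cv2.imwrite("pics/end.png",np.hstack([r(a[140:240,260:370]),r(b[120:230,220:340])])[:,::1,::-1][:, :, :] if 0 else cv2.resize(np.hstack([r(a[140:240,260:370]),r(b[120:230,220:340])]),(800,367))[:,:,::-1])
E
```

```text
t: 9.95
eef_pos: [0.4772, -0.1842, 0.0793]
ee_rot: [3.142, 0.0, -3.14]
force: [0.6, -0.0, -0.2]
width: 0.0708
gripper_force: 0.0
t: 10.95
eef_pos: [0.4589, -0.3414, 0.2114]
ee_rot: [3.142, 0.0, -3.14]
force: [0.3, -0.1, 0.0]
width: 0.0877
gripper_force: 0.0
t: 11.55
eef_pos: [0.4588, -0.4647, 0.2105]
ee_rot: [3.141, -0.001, 3.141]
force: [0.2, 0.5, 0.2]
width: 0.0876
gripper_force: 0.0
knob [[([309.9, 179.3], 0.48)], [([329.2, 233.4], 0.77)]]
stop_face [[([263.7, 187.7], 0.78)], [([308.9, 182.5], 0.78)]]
box_mid [[([256.9, 195.7], 0.92)], [([298.2, 182.5], 0.58)]]
spare_knob [[([233.3, 208.4], 0.44)], [([212.1, 182.5], 0.62)]]
```

View pics/end.png

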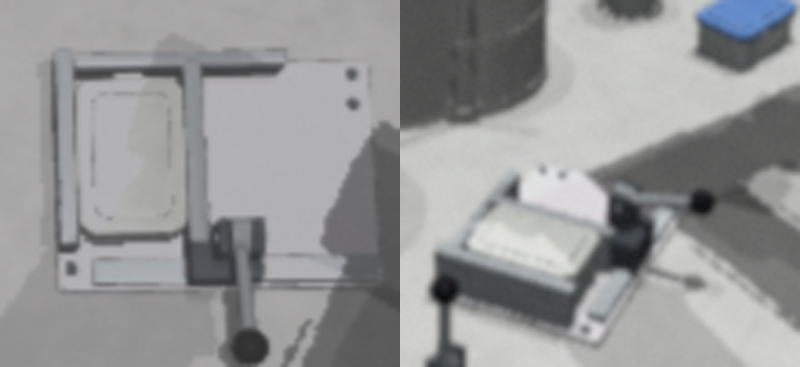

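The final picture shows the box snug between the stop and the wall, and the lever pointing forward and down, with its ball at top (328,234.5) and scene (310.6,180). I'll check the ball's height before handing in.

Run:
```python
from h import *
p,e=tri([310.4,179.8],[328.5,234.2]);print(p,e)
if p[2]<.106: print(job_done())
```

```text
[ 0.47884743 -0.18674556  0.0913375 ] 0.11462616917413015
the job is handed in; nothing more can be done
None
```

The job is handed in: the lunch box is held snugly between the stop and the end wall, the lever is fully down (ball about 91 mm above the worktop), and I left the other holder alone; I don't have the judge's result.

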